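# Tilt the board fixture to 30 degrees and pin it

### The job

Swing the tilting circuit-board fixture by its crank to the 30-degree position, board facing the robot, so that the yellow notch of its index wheel lies under the sloping bushing. Then take the red-handled locking pin from its stand and push it through the bushing into that notch, fully home with its collar against the bushing, and let go. Do not knock the label roll, the side cutters or the eraser out of place.

Things in the scene. Friction and masses are not known exactly. Their poses are not given: they have to be found in the camera images.
- fixture: Trunnion board fixture fixed to the bench: aluminium base plate 150 (x) x 240 (y) x 12 mm with two blue bearing posts at y = +-88 mm. Origin: centre of the underside of the base plate; z up, y along the trunnion axis (to the left at yaw 0), -x is the side toward the robot. The trunnion axis lies 130 mm above the origin, parallel to y.
- cradle (a joint): Tilt of the board cradle about the trunnion axis, rad. 0 = board level; positive swings the top of wheel and crank toward -x of the fixture, so that the board faces the robot. Range -0.6 to 1.1. Friction holds it where it is left (0.25 N m to turn, some 3 N at the crank grip). Wanted: 0.524 (30 degrees).
- crank_grip (a point): Middle of the crank's grip: black round rod, 14 mm diameter, 54 mm long, parallel to the fixture's y, 18 mm cap at its free +y end; the crank arm's face is 27 mm to the -y side. 95 mm from the trunnion axis, at y = +138 mm of the fixture; at cradle 0 it leans 10 degrees from straight up toward +x, and turns with the cradle.
- bushing (a point): Fixed steel block 32 x 32 x 28 mm on the arm of the -y post, with a 12 mm through hole, 3 mm chamfer at the mouth. Origin: centre of the hole at its inner (wheel) end; z points out along the hole, 35 degrees from vertical toward -x of the fixture; mouth at z = +28 mm; y is the fixture's y. The pin goes in here, tip first.
- pin: Loose locking pin, 96 mm long, about 80 g, round. Origin at the tip, z toward the handle. Steel shank 10 mm diameter, z = 0 to 46 mm (first 7 mm tapered to 4 mm), collar 20 mm diameter to 51 mm, red handle 22 mm diameter from 51 to 96 mm. Starts upright in its stand. Fully home, the collar sits on the bushing's mouth, tip at z = -18 mm in the bushing's frame.
- pin_stand: Grey block 56 x 56 x 55 mm high on a 72 mm square black foot, fixed to the bench, with an upright 14 mm hole in the middle in which the pin stands (collar on the top, tip 9 mm above the bench). Origin: centre of the underside.
- label_roll: Bystander: roll of white labels lying flat, 56 x 54 x 24 mm. Origin: centre of the underside.
- side_cutters: Bystander: side cutters with red handles lying flat, 45 x 121 x 11 mm. Origin: centre of the underside.
- eraser: Bystander: green and white eraser, 28 x 58 x 13 mm. Origin: centre of the underside.
- wheel (a point): Centre of the steel index wheel (radius 50 mm, 16 mm thick), on the trunnion axis at y = -108 mm of the fixture; its rim is 4 mm from the bushing. 12 notches every 30 degrees, 12 mm wide, 16 mm deep; the 30-degree notch has yellow flanks and is in line with the bushing at cradle 0.524 (others at 0, -0.524). The pin's tapered tip pulls the wheel into line over the last 2 to 3 degrees.
Mind the look-alikes: they are no part of the job. What is shaped like the pin but blue or green is not meant.

How it is judged:
By the outcome, as a careful person would: the job done as asked, in the order asked, and still so for the second after the job is handed in, with the robot touching nothing.
It also fails if it takes over 56 s, if anything falls off the work surface, if the arm or the gripper's body presses on something with over 40 N, if the wrist force passes 120 N, or if a joint passes its speed limit or range.

### The arm

A 7-joint arm with a two-finger parallel gripper is mounted at the origin on a cart in front of the work surface, level with it; the furniture and walls round the work are solid. World frame = base frame: x ahead of the robot, y to its left, z up, the work surface at z = 0. Lengths are in mm, angles in rad, forces in N, time in s.
With the tool pointing down it reaches from about 400 to 875 mm from the base axis. Payload 4.4 kg.
Tool frame: the origin (TCP) lies midway between the tips of the shut fingers; the grasp point (between the pads) lies ctrl.grip_depth behind it (ctrl.grip_depth is the distance from the TCP to the grasp point, in mm); z points along the fingers, y is the line along which they close (so a half turn about z gives the same grasp; the last joint's range is limited). The gripper opens to 85 mm and grips with 20 to 120 N. Pads are 22 mm wide; open, the fingers measure 114 mm over their backs; the gripper's body (76 mm by 85 mm) begins 54 mm behind the grasp point. The pads swing forward as they close: fully open they stand 13 mm farther back than shut.
Start: joints at [-1.414, 0.628, 0.038, 1.517, -0.027, 0.996, -0.02], TCP at [143.599, 633.954, 231.313] pointing down, gripper open.
Joint ranges: [-3.06, 3.06], [-0.37, 2.12], [-1.25, 1.32], [0.18, 2.47], [-1.1, 4.24], [0.23, 1.98], [-2.94, 2.94]. Speed limits (rad/s): [2.57, 2.57, 3.14, 3.14, 3.14, 3.14, 3.14].

### API

Orientations are given as [roll, pitch, yaw] about the fixed x, y, z axes, in that order (R = Rz(yaw) Ry(pitch) Rx(roll)).
In Python, from cell import ctrl gives the robot as it stands.
- The arm moves only by the tool carry_out, never from a script. Its argument "deltas" is one flat list of numbers, 7 for each row, row after row: the turn, a rotation vector about the tool's x, y, z in degrees, then the shift along the tool's x, y, z in m, then the closure, from -1 (fully open) to 1 (shut). In form: [wx, wy, wz, dx, dy, dz, claw, wx, wy, wz, dx, dy, dz, claw, ...]. A call has 1 to 12 rows; each row shifts and turns the commanded pose from where the row before left it, along the tool's axes as they then stand; what a row does not reach is not made up. A row lasts 1/8 s, in which the tool goes at most 62.5 mm and 10.7 degrees, less where a joint would pass 70% of its speed; a pose out of reach is approached as far as the arm can. A call with a gripper value outside its range is refused whole. The fingers move at their own pace and stop on an object; the grip force is fixed at half the most. Time passes only in rows, so rows that do not move let the fingers close. It gives the time, the measured TCP pose, the force, the opening and the grip force at its end, in the units of the state.
- ctrl.read_state(): the state, without advancing time (a new reading comes with each control period).
- ctrl.get_image(name): name is "scene" or "top" or "wrist"; returns the picture (420x560x3 uint8, red, green, blue); there is no depth.
- ctrl.calibration(name): a dict with "mtx" (3x3 intrinsics, pixels), "R" (3x3) and "t" (3): a world point X has camera coordinates R X + t. Camera axes: x right, y down, z forward; pixel columns grow to the right and rows downward; lengths in mm; the calibration is good to about 2 mm. The wrist camera is an equidistant fisheye: a pixel r from the principal point sees the ray r / f radians off the axis. A picture is of the moment at which its call begins: read the wrist's pose just before it. calibration takes no time and is no camera call; for the wrist camera it gives the pose at the moment of the call.
- ctrl.finish_job(): hands the job in; it is judged then, once.
The state is a dict: "clock": time; "qpos": joint angles; "qd": joint speeds; "tau": joint torques, N m; "eef_pos": TCP position; "tool_rot": TCP orientation; "force": force on the tool from outside, world axes, zero at the start; "torque": the same for the moment, N m; "width": finger opening in mm; "gripper_force": force on a finger pad.
Only numpy, scipy, OpenCV 4.12 (cv2) and the standard library are available. Lean on these libraries where they do the work, as an engineer would, in place of code of your own. Each camera call takes 0.05 s, during which the arm holds its last target. There are 200 camera calls.

## Working session

There is one attempt and no reset: what is moved stays moved. The work goes in short steps, Python scripts to look and compute and a tool call to move; the robot and the scene stay as the last step left them, time stands still between calls to the robot, and variables do not carry over. Pictures are saved under pics/ and viewed, at most 10 in all, crops included, and the job is handed in when it is done.

Besides the shell and the picture viewer there is one more tool, called after "Call:" as a command line: name --argument value ..., lists and objects as JSON in quotes. carry_out: Moves the arm, as the interface text tells. Its arguments: {"type":"object","properties":{"deltas":{"type":"array"}},"required":["deltas"]}

```bash
ls; mkdir -p pics; python3 - <<'E'
from cell import ctrl
import cv2,numpy as np
for n in("scene","top"):
    c=ctrl.calibration(n);print(n,np.round(c["mtx"],1).tolist(),np.round(c["R"],4).tolist(),np.round(c["t"],1).tolist())
    cv2.imwrite(f"pics/{n}0.png",ctrl.get_image(n)[:,:,::-1])
s=ctrl.read_state();print(s,ctrl.grip_depth)
E
```

```text
pics
scene [[427.0, 0.0, 284.9], [0.0, 427.0, 202.1], [0.0, 0.0, 1.0]] [[0.5465, -0.8375, -0.004], [-0.5339, -0.3448, -0.7721], [0.6452, 0.424, -0.6355]] [-278.9, 443.0, 711.5]
top [[385.5, 0.0, 276.3], [0.0, 385.5, 210.6], [0.0, 0.0, 1.0]] [[-0.0128, -0.9998, 0.0167], [-0.9875, 0.01, -0.1574], [0.1572, -0.0185, -0.9874]] [41.2, 554.5, 1224.2]
{'clock': 0.1, 'qpos': array([-1.41378069,  0.62925076,  0.03845764,  1.51825683, -0.02698112,
        0.99630044, -0.01998913]), 'qd': array([-0.00111905, -0.00404269, -0.00048625, -0.00334969,  0.00033384,
       -0.00082506,  0.00015903]), 'tau': array([ 2.71005898e-03, -5.64537549e+01,  1.23049144e+00, -1.93976051e+01,
        1.13100014e-02,  5.35033643e-03,  3.69007395e-06]), 'eef_pos': array([143.49504097, 633.39530193, 230.48672005]), 'tool_rot': array([-3.13989606e+00,  4.00850733e-05,  2.91878803e+00]), 'force': array([-0.76293841,  0.76254646, -1.07043502]), 'torque': array([-0.01047457, -0.03203309,  0.00830023]), 'gripper_force': 0.0, 'width': 85.27816122305731} 18.700000000000003
```

View pics/scene0.png

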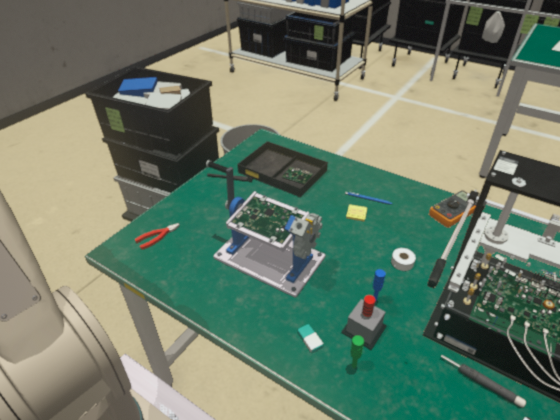

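View pics/top0.png

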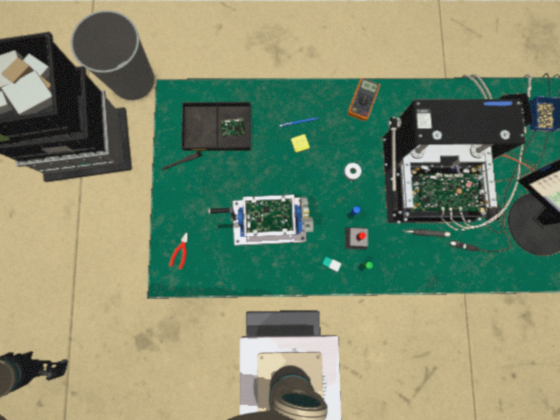

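The scene picture shows the fixture around (270,240), and the red pin in its stand at (369,305) with blue and green decoys beside it. In the top picture the fixture is at (270,220) and the red pin at (362,236). I'll zoom in on both.

```bash
python3 - <<'E'
import cv2
a=cv2.imread("pics/top0.png")[185:280,200:385]
cv2.imwrite("pics/topc.png",cv2.resize(a,None,fx=4,fy=4,interpolation=cv2.INTER_CUBIC))
a=cv2.imread("pics/scene0.png")[155:350,200:400]
cv2.imwrite("pics/scenec.png",cv2.resize(a,None,fx=3,fy=3,interpolation=cv2.INTER_CUBIC))
E
```

```text
(no output)
```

View pics/topc.png

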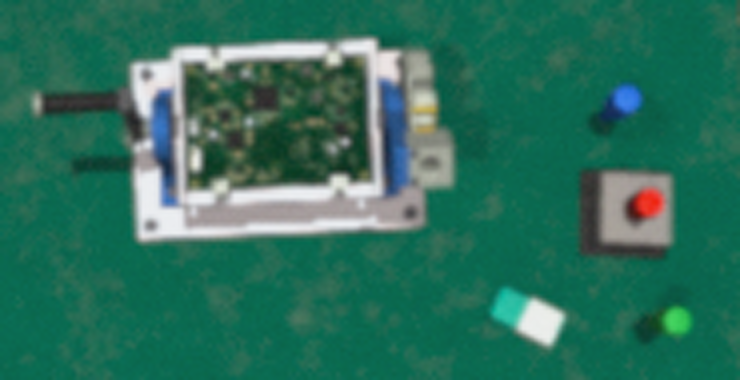

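View pics/scenec.png

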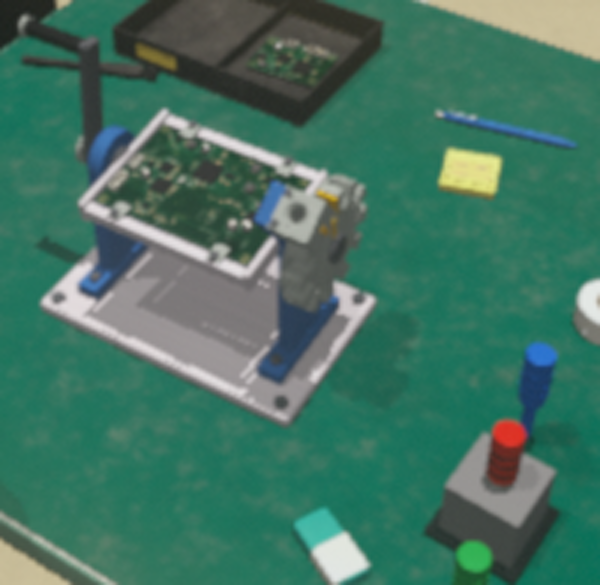

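Top crop: plate corners are at (133,63), (140,240), (425,226). The bushing mouth is at (432,162), the crank cap at (37,103) and the red pin top at (650,203). Scene crop: plate corners are at (42,302), (288,421), (375,298). The mouth is at (297,213), the crank cap at (24,22) and the pin top at (508,434).

```bash
cat > h.py <<'E'
import numpy as np
from cell import ctrl
from scipy.optimize import least_squares
from scipy.spatial.transform import Rotation as Ro
C={n:ctrl.calibration(n) for n in("scene","top")}
off={"top":(200,185,4),"scene":(200,155,3)}
def proj(n,X):
    c=C[n];p=c["mtx"]@(c["R"]@np.asarray(X)+c["t"]);return p[:2]/p[2]
def px(n,p):
    o=off[n];return np.array([o[0]+(p[0]+.5)/o[2]-.5,o[1]+(p[1]+.5)/o[2]-.5])
def tri(ob):
    A=[];b=[]
    for n,q in ob:
        c=C[n];d=c["R"].T@np.linalg.solve(c["mtx"],[*q,1]);d/=np.linalg.norm(d);P=np.eye(3)-np.outer(d,d)
        A.append(P);b.append(P@(-c["R"].T@c["t"]))
    X=np.linalg.lstsq(np.vstack(A),np.hstack(b),rcond=None)[0]
    return X
def fix(x,y,w,P):return Ro.from_euler('z',w).apply(P)+[x,y,0]
E
python3 - <<'E'
from h import *
ob=[("top",(133,63),(75,120,12)),("top",(140,240),(-75,120,12)),("top",(425,226),(-75,-120,12)),("top",(432,162),(-47,-108,197.2)),
("scene",(42,302),(-75,120,12)),("scene",(288,421),(-75,-120,12)),("scene",(375,298),(75,-120,12)),("scene",(297,213),(-47,-108,197.2))]
f=lambda v:np.hstack([proj(n,fix(*v,P))-px(n,p) for n,p,P in ob])
r=least_squares(f,[600,60,0],x_scale=[10,10,.1],loss='soft_l1');print(r.x,np.round(r.fun.reshape(-1,2),1).tolist())
cap=tri([("top",px("top",(37,103))),("scene",px("scene",(24,22)))])
print("cap",cap,"in fixture",Ro.from_euler('z',-r.x[2]).apply(cap-[r.x[0],r.x[1],0]))
print("mouth",tri([("top",px("top",(432,162))),("scene",px("scene",(297,213)))]))
print("pin",tri([("top",px("top",(650,203))),("scene",px("scene",(508,434)))]))
print("green",tri([("top",px("top",(677,321))),("scene",px("scene",(474,558)))]))
print("blue",tri([("top",px("top",(627,100))),("scene",px("scene",(541,355)))]))
E
```

```text
[5.27856295e+02 5.87253380e+01 4.02430143e-02] [[-0.3, -0.5], [-0.4, -0.3], [0.4, -0.6], [-0.2, 0.7], [-1.2, 0.4], [0.2, 0.0], [0.8, -0.3], [0.0, 0.4]]
cap [527.73405005 226.6783166  229.63551845] in fixture [  6.63496406 167.82191518 229.63551845]
mouth [486.75480622 -50.99370131 197.41647834]
pin [ 464.4291665  -229.52393305  105.41441315]
green [ 373.90107345 -248.84070376   95.78275171]
blue [ 547.3046878  -217.80455323   96.62284977]
```

The fixture is at about (528, 59), yaw 0.04. The cradle is near 6° and the pin top is at (464, -229.5). First I'll move towards a point above the crank.

Call:
carry_out --deltas '[0,0,0,-0.0429,-0.0308,-0.0063,-1,0,0,0,-0.0429,-0.0308,-0.0063,-1,0,0,0,-0.0429,-0.0308,-0.0063,-1,0,0,0,-0.0429,-0.0308,-0.0063,-1,0,0,0,-0.0429,-0.0308,-0.0063,-1,0,0,0,-0.0429,-0.0308,-0.0063,-1,0,0,0,-0.0429,-0.0308,-0.0063,-1,0,0,0,-0.0429,-0.0308,-0.0063,-1,0,0,0,-0.0429,-0.0308,-0.0063,-1,0,0,0,-0.0429,-0.0308,-0.0063,-1,0,0,0,-0.0429,-0.0308,-0.0063,-1,0,0,0,0,0,0,-1]'

```text
clock: 1.6
eef_pos: [532.0, 194.0, 300.7]
tool_rot: [-3.139, 0.003, 2.91]
force: [-0.3, 0.0, -1.5]
width: 85.3
gripper_force: 0.0
```

Call:
carry_out --deltas '[0,0,9.4,0,0,0,-1,0,0,9.4,0,0,0,-1,0,0,9.4,0,0,0,-1,0,0,9.4,0,0,0,-1,0,0,9.4,0,0,0,-1,0,0,9.4,0,0,0,-1,0,0,9.4,0,0,0,-1,0,0,9.4,0,0,0,-1,0,0,0,0,0,0,-1,0,0,0,0,0,0,-1]'

```text
clock: 2.85
eef_pos: [528.5, 199.8, 300.4]
tool_rot: [-3.141, -0.0, 1.61]
force: [0.6, -0.1, -0.1]
width: 85.3
gripper_force: 0.0
```

```bash
cat >> h.py <<'E'
def cur():
    s=ctrl.read_state();return s,np.array(s["eef_pos"]),Ro.from_euler('xyz',s["tool_rot"])
def go(P,R=None):
    s,p,T=cur();print("shift(tool,mm)",np.round(T.inv().apply(np.array(P)-p),1),"rot deg",np.round((T.inv()*R).as_rotvec(degrees=True),2) if R is not None else "")
def wtri(c,q):
    "fisheye pixel -> world origin,dir"
    m=c["mtx"];a=(q[0]-m[0,2])/m[0,0];b=(q[1]-m[1,2])/m[1,1];r=np.hypot(a,b)
    d=np.array([a/r*np.sin(r),b/r*np.sin(r),np.cos(r)]);return -c["R"].T@c["t"],c["R"].T@d
def wproj(c,X):
    d=c["R"]@np.asarray(X,float)+c["t"];h=np.hypot(d[0],d[1]);r=np.arctan2(h,d[2]);m=c["mtx"]
    return np.array([m[0,2]+m[0,0]*r*d[0]/h,m[1,2]+m[1,1]*r*d[1]/h])
E
python3 - <<'E'
from h import *
import cv2
c=ctrl.calibration("wrist");im=ctrl.get_image("wrist")[:,:,::-1].copy();cv2.imwrite("pics/w1raw.png",im)
s,p,T=cur();print(s["clock"],p,s["tool_rot"],s["qpos"])
go([529,199,300],Ro.from_euler('xyz',[np.pi,0,1.611]))
V=(528,58.7,.04)
for P in [(95*np.sin(np.radians(4)),y,130+95*np.cos(np.radians(4))) for y in(111,138,165)]+[(-47,-108,197.2),(75,120,12),(-75,120,12)]:
    q=wproj(c,fix(*V,P));print(np.round(q));cv2.drawMarker(im,tuple(int(round(v)) for v in q),(255,0,255),0,8,1)
cv2.imwrite("pics/w1.png",im)
E
```

```text
2.9 [528.6503858  199.66420119 300.44959578] [-3.14116218e+00 -2.54950364e-04  1.60903305e+00] [-0.70498839  0.4634327   0.44697575  1.67609168 -0.22459749  1.05347829
 -0.14911716]
shift(tool,mm) [-0.7  0.3  0.4] rot deg [-0.02 -0.01 -0.11]
[277. 259.]
[277. 227.]
[277. 191.]
[233. 405.]
[327. 180.]
[218. 181.]
```

View pics/w1.png

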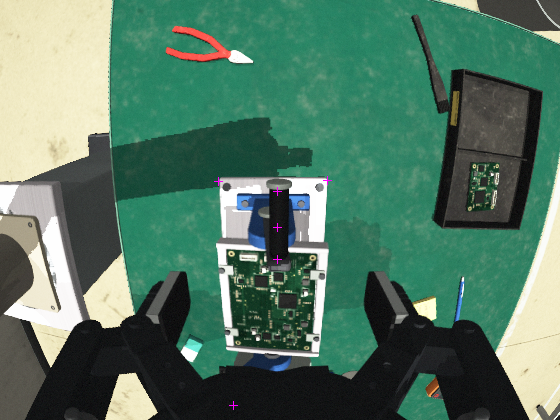

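The wrist view agrees with the projection: the grip rod runs through (279,227), about 2 px to +x of the marker. I'll descend and grip it.

Call:
carry_out --deltas '[0,0,0,0,0.0015,0.031,-1,0,0,0,0,0,0.031,-1,0,0,0,0,0,0.021,-1,0,0,0,0,0,0.01,-1,0,0,0,0,0,0,1,0,0,0,0,0,0,1,0,0,0,0,0,0,1,0,0,0,0,0,0,1,0,0,0,0,0,0,1,0,0,0,0,0,0,1]'

```text
clock: 4.15
eef_pos: [530.7, 199.5, 208.3]
tool_rot: [3.141, -0.001, 1.606]
force: [-1.7, -0.0, 5.0]
width: 12.2
gripper_force: 58.5
```

```bash
python3 - <<'E'
from h import *
s,p,T=cur();print(s["clock"],p,s["tool_rot"],s["width"],s["gripper_force"],s["force"])
E
```

```text
4.15 [530.70403154 199.47043082 208.32296662] [ 3.14081197e+00 -6.33293040e-04  1.60640965e+00] 12.170746167666417 58.50536048412323 [-1.68855304e+00 -3.38728005e-03  4.95910841e+00]
```

Call:
carry_out --deltas '[-2.5,0,0,0,-0.00343,-0.00036,1,-2.5,0,0,0,-0.00343,-0.00036,1,-2.5,0,0,0,-0.00343,-0.00036,1,-2.5,0,0,0,-0.00343,-0.00036,1,-2.5,0,0,0,-0.00343,-0.00036,1,-2.5,0,0,0,-0.00343,-0.00036,1,-2.5,0,0,0,-0.00343,-0.00036,1,-2.5,0,0,0,-0.00343,-0.00036,1,-2.5,0,0,0,-0.00343,-0.00036,1,-2.5,0,0,0,-0.00343,-0.00036,1,0,0,0,0,0,0,1,0,0,0,0,0,0,1]'

```text
clock: 5.65
eef_pos: [498.3, 198.4, 204.5]
tool_rot: [2.741, -0.005, 1.605]
force: [-6.2, -4.8, 19.1]
width: 12.2
gripper_force: 62.1
```

```bash
python3 - <<'E'
from h import *
import cv2
s,p,T=cur();print(s["clock"],p,s["tool_rot"],s["width"],s["force"])
g=p-T.apply([0,0,1])*ctrl.grip_depth
print("grip fix",Ro.from_euler('z',-.04).apply(g-[528,58.7,0]))
a=ctrl.get_image("scene")[:,:,::-1];cv2.imwrite("pics/s2.png",a)
b=ctrl.get_image("top")[:,:,::-1];cv2.imwrite("pics/t2.png",b)
w=np.hstack([cv2.resize(a[180:280,240:340],(400,400),interpolation=2),cv2.resize(b[190:260,250:320],(400,400),interpolation=2)])
cv2.imwrite("pics/v2.png",w)
E
```

```text
5.65 [498.266584   198.4306676  204.49131762] [ 2.74092618 -0.00503142  1.60548954] 12.240969529301818 [-6.19979146 -4.81775908 19.09829566]
grip fix [-31.41585372 140.75998858 221.71008311]
```

View pics/v2.png

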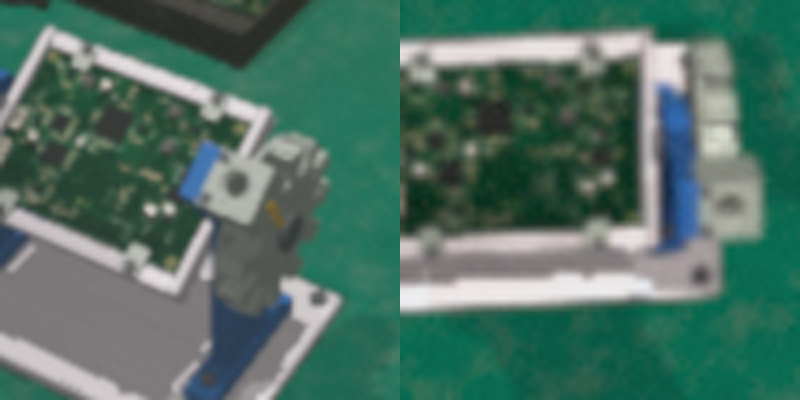

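The scene crop (left) shows the board tilted and the yellow notch at about (272,213), just below the bushing's block. I'll compare that with where the notch would project for various cradle angles.

```bash
python3 - <<'E'
from h import *
import cv2
V=(528,58.7,.04)
a=cv2.imread("pics/s2.png");hsv=cv2.cvtColor(a,cv2.COLOR_BGR2HSV)
m=cv2.inRange(hsv[180:280,240:340],(15,90,70),(38,255,255))
n,l,st,ce=cv2.connectedComponentsWithStats(m)
print([(st[i,4],np.round(ce[i]+[240,180],1).tolist()) for i in range(1,n)])
ys,xs=np.nonzero(m);print(sorted(zip((xs+240).tolist(),(ys+180).tolist(),hsv[ys+180,xs+240].tolist())))
print("mouth",proj("scene",fix(*V,(-47,-108,197.2))))
for f in(24,27,30,33):
    t=np.radians(35+(f-30))
    for sd in(-6,6):
        o=[]
        for r in(34,50):
            x=-r*np.sin(t)-sd*np.cos(t);z=130+r*np.cos(t)-sd*np.sin(t)
            for y in(-116,-100): o.append(np.round(proj("scene",fix(*V,(x,y,z))),1).tolist())
        print(f,"flank -x side" if sd>0 else "flank +x side",o)
E
```

```text
[(np.int32(10), [308.1, 232.7])]
[(307, 230, [22, 96, 112]), (307, 231, [21, 134, 120]), (307, 232, [21, 114, 107]), (308, 231, [22, 139, 114]), (308, 232, [22, 136, 107]), (308, 233, [23, 119, 103]), (308, 234, [21, 108, 106]), (309, 234, [22, 129, 105]), (309, 235, [21, 131, 105]), (310, 235, [21, 102, 100])]
mouth [298.703487   226.08373727]
24 flank +x side [[309.8, 229.5], [303.3, 226.9], [308.3, 226.8], [301.7, 224.2]]
24 flank -x side [[307.4, 234.3], [300.9, 231.7], [305.9, 231.7], [299.3, 229.1]]
27 flank +x side [[309.4, 230.2], [302.9, 227.6], [307.8, 227.8], [301.2, 225.2]]
27 flank -x side [[307.1, 235.1], [300.6, 232.5], [305.4, 232.9], [298.8, 230.2]]
30 flank +x side [[309.1, 230.9], [302.6, 228.3], [307.2, 228.9], [300.6, 226.3]]
30 flank -x side [[306.8, 235.9], [300.3, 233.3], [304.9, 234.0], [298.3, 231.4]]
33 flank +x side [[308.7, 231.6], [302.2, 229.0], [306.7, 230.0], [300.1, 227.4]]
33 flank -x side [[306.5, 236.7], [300.0, 234.1], [304.4, 235.2], [297.8, 232.5]]
```

Call:
carry_out --deltas '[0,0,0,0,0,0,-1,0,0,0,0,0,0,-1,0,0,0,0,0,0,-1,0,0,0,0,0,0,-1,0,0,0,0,0,0,-1,0,0,0,0,0,-0.02,-1,0,0,0,0,0,-0.04,-1,0,0,0,0,0,-0.04,-1]'

```text
clock: 6.75
eef_pos: [456.6, 197.5, 295.1]
tool_rot: [2.749, -0.004, 1.607]
force: [0.4, 0.7, 0.0]
width: 85.5
gripper_force: 0.0
```

Call:
carry_out --deltas '[0,0,0,-0.052,-0.008,-0.003,-1,0,0,0,-0.052,-0.008,-0.003,-1,0,0,0,-0.052,-0.008,-0.003,-1,0,0,0,-0.052,-0.008,-0.003,-1,0,0,0,-0.052,-0.008,-0.003,-1,0,0,0,-0.052,-0.008,-0.003,-1,-6,0,0,0,0,0,-1,-6,0,0,0,0,0,-1,0,0,0,0,0,0,-1,0,0,0,0,0,0,-1]'

```text
clock: 8.0
eef_pos: [419.0, -102.2, 301.8]
tool_rot: [2.566, -0.005, 1.606]
force: [0.6, 0.4, 1.1]
width: 85.5
gripper_force: 0.0
```

```bash
python3 - <<'E'
from h import *
import cv2
s,p,T=cur();print(s["clock"],p,s["tool_rot"],s["qpos"].round(2))
c=ctrl.calibration("wrist");im=ctrl.get_image("wrist")[:,:,::-1].copy();cv2.imwrite("pics/w3raw.png",im)
print(c["mtx"].round(1).tolist())
V=(528,58.7,.04)
q=wproj(c,fix(*V,(-47,-108,197.2)));print("mouth",q,"cam",-c["R"].T@c["t"])
x,y=[int(np.clip(v,75,m-75)) for v,m in zip(q,(560,420))]
print("crop origin",x-75,y-75)
cv2.imwrite("pics/w3.png",np.hstack([cv2.resize(im[y-75:y+75,x-75:x+75],(600,600),interpolation=2)]))
E
```

```text
8.0 [ 418.96115974 -102.2381523   301.82670119] [ 2.56621483 -0.00501231  1.60612168] [-0.3   0.02  0.66  2.46 -1.06  0.26  1.38]
[[325.2, 0.0, 276.7], [0.0, 325.2, 209.4], [0.0, 0.0, 1.0]]
mouth [276.42364193 146.38141965] cam [338.56097403 -20.14355451 422.33642328]
crop origin 201 71
```

View pics/w3.png

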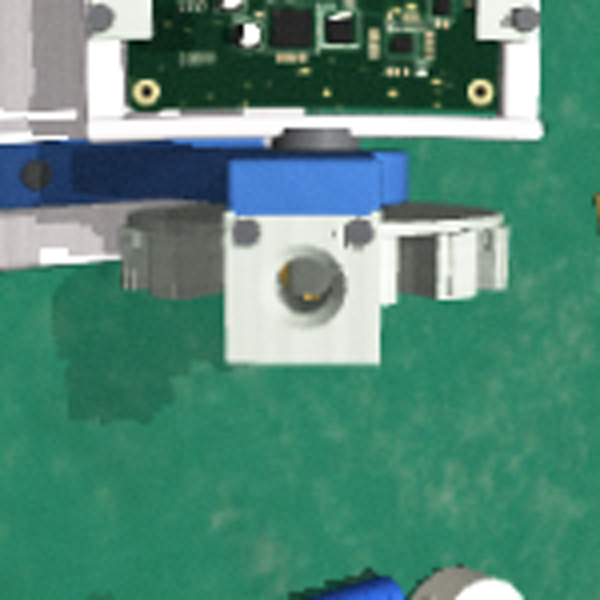

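The wrist crop looks down the bushing hole, centred at about (311,284), with yellow flanks visible inside. The block corners are at (226,364), (380,364), (226,213), (380,213). The next notch's rim edges are at x≈397 and 438, and the one after starts at 476. I'll fit the cradle angle to these.

```bash
cat > fitw.py <<'E'
from h import *
def pose_from(p,rot):pass
E
python3 - <<'E'
from h import *
c=ctrl.calibration("wrist")
f=lambda q:np.array([201+(q[0]+.5)/4-.5,71+(q[1]+.5)/4-.5])
t=np.radians(35);ez=np.array([-np.sin(t),0,np.cos(t)]);ex=np.array([np.cos(t),0,np.sin(t)]);ey=np.array([0,1,0])
m=np.array([0,-108,130])+82*ez
ob=[((226,364),m-16*ex-16*ey),((380,364),m+16*ex-16*ey),((226,213),m-16*ex+16*ey),((380,213),m+16*ex+16*ey),((311,284),m)]
def notch(phi,k,s):
    a=np.radians(5+phi+30*k);r=np.array([-np.sin(a),0,np.cos(a)]);tt=np.array([np.cos(a),0,np.sin(a)])
    return np.array([0,-116,130])+np.sqrt(50**2-36)*r+s*6*tt
no=[((397,303),-1,-1),((438,298),-1,1),((476,292),-2,-1)]
def F(v):
    return np.hstack([wproj(c,fix(v[0],v[1],.04,P)+[0,0,v[3]])-f(q) for q,P in ob]+[wproj(c,fix(v[0],v[1],.04,notch(v[2],k,s))+[0,0,v[3]])-f(q) for q,k,s in no]+[v[3]/2.])
r=least_squares(F,[528,59,30,0]);print(r.x,r.fun[:-1].reshape(-1,2).round(1).tolist())
for ph in(26,28,30,32,34):print(ph,[(4*(wproj(c,fix(r.x[0],r.x[1],.04,notch(ph,k,s))+[0,0,r.x[3]])+.5-[201,71])).round().tolist() for q,k,s in no])
E
```

```text
[ 5.28628781e+02  6.25872485e+01  2.90539276e+01 -3.54849093e-01] [[0.7, -0.2], [0.3, -0.2], [0.0, -0.5], [0.6, -0.6], [-1.6, 0.8], [-0.0, -0.2], [0.2, 0.3], [-0.1, 0.6]]
26 [[407.0, 302.0], [447.0, 299.0], [481.0, 294.0]]
28 [[401.0, 303.0], [442.0, 299.0], [478.0, 295.0]]
30 [[394.0, 303.0], [437.0, 300.0], [474.0, 295.0]]
32 [[387.0, 303.0], [431.0, 300.0], [471.0, 296.0]]
34 [[380.0, 304.0], [425.0, 301.0], [466.0, 297.0]]
```

Cradle angle is about 29.05°, inside the pin's pull-in range. Next is the pin.

Call:
carry_out --deltas '[8.25,0,0,0,0,0,-1,8.25,0,0,0,0,0,-1,8.25,0,0,0,0,0,-1,8.25,0,0,0,0,0,-1,0,0,0,-0.032,0.01,0,-1,0,0,0,-0.032,0.01,0.02,-1,0,0,0,-0.032,0.01,0.03,-1,0,0,0,-0.032,0.01,0.03,-1,0,0,0,0,0,0,-1,0,0,0,0,0,0,-1]'

```text
clock: 9.3
eef_pos: [482.5, -210.3, 224.5]
tool_rot: [3.002, -0.033, 1.633]
force: [-0.4, -0.8, 0.2]
width: 85.3
gripper_force: 0.0
```

```bash
python3 - <<'E'
from h import *
import cv2
s,p,T=cur();print(s["clock"],p,s["tool_rot"],s["qpos"].round(2))
c=ctrl.calibration("wrist");im=ctrl.get_image("wrist")[:,:,::-1].copy();cv2.imwrite("pics/w4raw.png",im)
h=cv2.cvtColor(im,cv2.COLOR_BGR2HSV);m=cv2.inRange(h,(0,150,90),(8,255,255))|cv2.inRange(h,(172,150,90),(180,255,255))
n,l,st,ce=cv2.connectedComponentsWithStats(m)
for i in range(1,n):
    if st[i,4]>60:
        o,d=wtri(c,ce[i]);print(st[i],ce[i].round(1),"at z105:",(o+d*(105-o[2])/d[2]).round(1),"at z82",(o+d*(82-o[2])/d[2]).round(1))
print("pred top",wproj(c,[464.4,-229.5,105]),"collar",wproj(c,[464.4,-229.5,60]),"TCP",wproj(c,p))
cv2.imwrite("pics/w4.png",cv2.resize(im[120:420,80:480],(800,600)))
E
```

```text
9.3 [ 482.50710349 -210.31341798  224.45199535] [ 3.0017923  -0.03328332  1.6330167 ] [ 0.01  0.47  0.6   1.98 -0.56  0.74  1.01]
[225 212  25  27 481] [236.8 225.6] at z105: [ 465.8 -225.6  105. ] at z82 [ 466.5 -233.9   82. ]
pred top [235.16928756 229.77262967] collar [234.33260024 213.92002045] TCP [276.25424736 276.74507257]
```

View pics/w4.png

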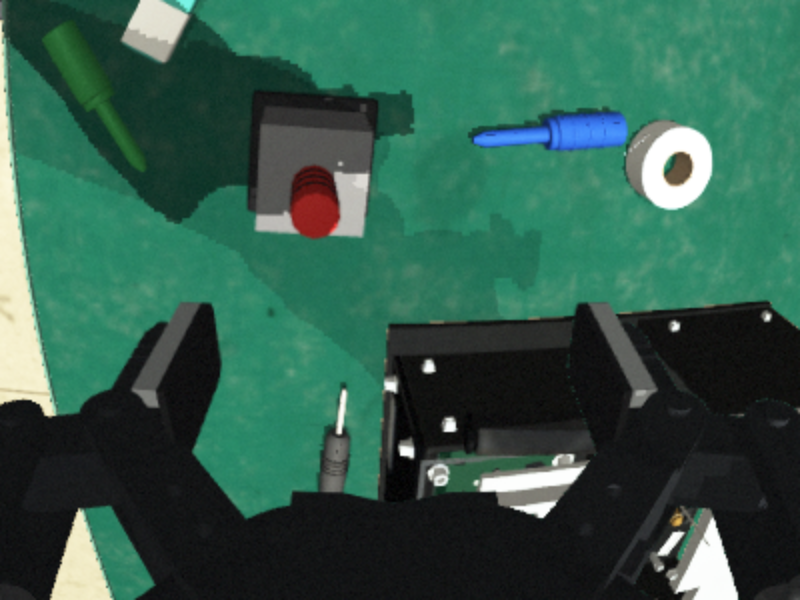

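The red pin's top is at (316,214) in the crop. That puts it about 2.5 mm to +x and +y of my first estimate, so I'll use (466,-228). The decoys lie clear.

```bash
python3 - <<'E'
from h import *
R=Ro.from_euler('xyz',[np.pi,0,1.611]);s,p,T=cur()
go([466,-228,200],R)
print("after-rot frame:",R.inv().apply(np.array([466,-228,200])-p).round(1))
E
```

```text
shift(tool,mm) [-17.7 -20.9  21.6] rot deg [ 8.07 -2.02  1.14]
after-rot frame: [-17.2 -17.3  24.9]
```

Call:
carry_out --deltas '[8.1,-2.0,1.1,0,0,0,-1,0,0,0,-0.0172,-0.0173,0.025,-1,0,0,0,0,0,0.04,-1,0,0,0,0,0,0,-1,0,0,0,0,0,0,-1]'

```text
clock: 9.98
eef_pos: [466.6, -229.1, 161.1]
tool_rot: [3.139, -0.0, 1.61]
force: [-0.1, 0.6, -0.5]
width: 85.7
gripper_force: 0.0
```

```bash
python3 - <<'E'
from h import *
import cv2
s,p,T=cur();print(s["clock"],p,s["tool_rot"])
go([466,-228,68],Ro.from_euler('xyz',[np.pi,0,1.611]))
c=ctrl.calibration("wrist");im=ctrl.get_image("wrist")[:,:,::-1].copy()
h=cv2.cvtColor(im,cv2.COLOR_BGR2HSV);m=cv2.inRange(h,(0,150,60),(8,255,255))|cv2.inRange(h,(172,150,60),(180,255,255))
n,l,st,ce=cv2.connectedComponentsWithStats(m)
for i in range(1,n):
    if st[i,4]>60:
        print(st[i],ce[i].round(1))
        # cap disc = lowest part of the blob in the picture (nearest TCP)
        w=st[i,2]; q=(st[i,0]+(w-1)/2,st[i,1]+st[i,3]-1-(w-1)/2);o,d=wtri(c,q);print("cap",q,(o+d*(105-o[2])/d[2]).round(1))
E
```

```text
9.975 [ 466.58051569 -229.08317808  161.12422599] [ 3.13939534e+00 -1.68256244e-04  1.61010280e+00]
shift(tool,mm) [ 1.1 -0.7 93.1] rot deg [ 0.13 -0.01 -0.05]
[263 198  27  17 162] [276.3 204.8]
cap (np.float64(276.0), np.float64(201.0)) [ 465.5 -206.5  105. ]
[260 210  32  36 908] [275.7 227.3]
cap (np.float64(275.5), np.float64(229.5)) [ 465.9 -226.3  105. ]
```

Call:
carry_out --deltas '[0,0,0,0.0015,-0.0007,0.03,-1,0,0,0,0,0,0.03,-1,0,0,0,0,0,0.023,-1,0,0,0,0,0,0.01,-1,0,0,0,0,0,0,1,0,0,0,0,0,0,1,0,0,0,0,0,0,1,0,0,0,0,0,0,1,0,0,0,0,0,0,1,0,0,0,0,0,0,1]'

```text
clock: 11.28
eef_pos: [465.3, -227.8, 67.2]
tool_rot: [3.14, -0.001, 1.609]
force: [-0.5, 1.9, 6.5]
width: 20.7
gripper_force: 58.3
```

The pin is gripped. Now I'll lift it clear and carry it to the pre-insertion position.

Call:
carry_out --deltas '[0,0,0,0,0,-0.03,1,0,0,0,0,0,-0.04,1,0,0,0,0,0,-0.045,1,0,0,0,0,0,-0.045,1,0,0,0,0,0,-0.04,1,0,0,0,0,0,-0.04,1,0,0,0,0.0445,-0.005,0,1,0,0,0,0.0445,-0.005,0,1,0,0,0,0.0445,-0.005,0,1,0,0,0,0.0445,-0.005,0,1,0,0,0,0,0,0,1,0,0,0,0,0,0,1]'

```text
clock: 12.78
eef_pos: [438.0, -51.4, 306.9]
tool_rot: [3.141, -0.001, 1.609]
force: [-0.4, -0.3, -1.2]
width: 20.8
gripper_force: 59.1
```

Call:
carry_out --deltas '[-7,0,0,0,0,0,1,-7,0,0,0,0,0,1,-7,0,0,0,0,0,1,-7,0,0,0,0,0,1,-7,0,0,0,0,0,1,0,0,0,0,0,0,1]'

```text
clock: 13.52
eef_pos: [434.2, -50.3, 303.9]
tool_rot: [2.628, -0.024, 1.618]
force: [0.6, 0.2, -0.2]
width: 20.6
gripper_force: 59.2
```

```bash
python3 - <<'E'
from h import *
s,p,T=cur();print(s["clock"],p,s["tool_rot"],s["qpos"].round(2),s["width"],s["force"])
R=Ro.from_euler('z',.04)*Ro.from_euler('y',-np.radians(35))*Ro.from_euler('xyz',[np.pi,0,np.pi/2])
go([438,-50.8,265],R);print(R.as_euler('xyz'),R.inv().apply([438-p[0],-50.8-p[1],265-p[2]]).round(1))
E
```

```text
13.525 [434.20178122 -50.29308882 303.90459477] [ 2.62756143 -0.02361288  1.61840763] [-0.78  0.03  0.97  2.4  -0.61  0.27  0.77] 20.591938668909783 [ 0.63701629  0.15692773 -0.23415767]
shift(tool,mm) [ -1.6 -15.8  35.7] rot deg [-5.55 -1.38 -0.35]
[2.53072742 0.         1.61079633] [ -0.7 -19.2  34. ]
```

Call:
carry_out --deltas '[0,0,0,0,-0.008,0.017,1,0,0,0,-0.001,-0.008,0.017,1,-3,-0.7,0,0,0,0,1,-2.5,-0.7,-0.3,0,0,0,1,0,0,0,0,0,0,1,0,0,0,0,0,0,1]'

```text
clock: 14.28
eef_pos: [434.8, -47.9, 292.9]
tool_rot: [2.59, -0.006, 1.626]
force: [-0.2, -0.2, -0.7]
width: 20.5
gripper_force: 59.2
```

```bash
cat > chk.py <<'E'
from h import *
R=Ro.from_euler('z',.04)*Ro.from_euler('y',-np.radians(35))*Ro.from_euler('xyz',[np.pi,0,np.pi/2])
def chk(P):
    s,p,T=cur();print(s["clock"],p.round(1),s["tool_rot"].round(3),s["qpos"].round(2),round(s["width"],1),s["force"].round(1))
    go(P,R);print("in final frame",R.inv().apply(np.array(P)-p).round(1))
E
python3 - <<'E'
from chk import *
chk([438,-50.8,265])
E
```

```text
14.275 [434.8 -47.9 292.9] [ 2.59  -0.006  1.626] [-0.93  0.08  1.15  2.46 -1.09  0.23  1.28] 20.5 [-0.2 -0.2 -0.7]
shift(tool,mm) [ -3.3 -12.   25.4] rot deg [-3.41 -0.77  0.52]
in final frame [ -3.1 -13.5  24.7]
```

The arm is at several joint limits here (q4, q5 low, q6 low). The pin is round, so I can turn the tool about its own axis to get q5 away from its limit.

Call:
carry_out --deltas '[0,0,-10,0,0,0,1,0,0,-10,0,0,0,1,0,0,-10,0,0,0,1,0,0,-10,0,0,0,1,0,0,-10,0,0,0,1,0,0,-10,0,0,0,1,0,0,0,0,0,0,1]'

```text
clock: 15.15
eef_pos: [434.4, -48.8, 292.8]
tool_rot: [2.837, 0.467, 2.594]
force: [0.1, 0.3, -1.0]
width: 21.0
gripper_force: 59.2
```

```bash
python3 - <<'E'
from chk import *
chk([438,-50.8,265]);s,p,T=cur();print(T.as_matrix().round(3))
E
```

```text
15.15 [434.4 -48.8 292.8] [2.837 0.467 2.594] [-0.92  0.08  1.14  2.46 -1.09  0.23  2.32] 21.0 [ 0.1  0.3 -1. ]
shift(tool,mm) [ 8.8 -7.8 25.5] rot deg [-2.74 -2.43 60.28]
in final frame [ -2.2 -13.   24.8]
[[-0.763  0.381  0.523]
 [ 0.465  0.885  0.033]
 [-0.45   0.268 -0.852]]
```

Only q7 moved. I'll fit a simple kinematic model from the recorded states to see which postures reach the insertion pose.

```bash
cat > kin.py <<'E'
from h import *
D=[([-1.41378069,.62925076,.03845764,1.51825683,-.02698112,.99630044,-.01998913],[143.495,633.395,230.487],[-3.1399,0,2.9188]),
([-.70498839,.4634327,.44697575,1.67609168,-.22459749,1.05347829,-.14911716],[528.65,199.664,300.45],[-3.14116,-.00025,1.60903]),
([-.3,.02,.66,2.46,-1.06,.26,1.38],[419,-102.2,301.8],[2.5662,-.005,1.6061]),
([.01,.47,.6,1.98,-.56,.74,1.01],[482.5,-210.3,224.5],[3.0018,-.0333,1.633]),
([-.78,.03,.97,2.4,-.61,.27,.77],[434.2,-50.3,303.9],[2.6276,-.0236,1.6184]),
([-.93,.08,1.15,2.46,-1.09,.23,1.28],[434.8,-47.9,292.9],[2.59,-.006,1.626]),
([-.92,.08,1.14,2.46,-1.09,.23,2.32],[434.4,-48.8,292.8],[2.837,.467,2.594])]
Rz=lambda a:Ro.from_euler('z',a);Ry=lambda a:Ro.from_euler('y',a)
def fk(q,v):
    c1,d1,a1,L1,a3,L2,a6,L3,c7,b1,b2,c3,c5=v
    seq=[(Rz(-q[0]+c1),(a1,0,d1)),(Ry(q[1]),(0,b1,0)),(Rz(-q[2]+c3),(a3,0,L1)),(Ry(q[3]),(-a3,b2,0)),(Rz(-q[4]+c5),(0,0,L2)),(Ry(q[5]),(a6,0,0)),(Rz(-q[6]+c7),(0,0,L3))]
    p=np.zeros(3);R=Ro.identity()
    for r,t in seq:R=R*r;p=p+R.apply(t)
    return p,R
LO=np.array([-3.06,-.37,-1.25,.18,-1.1,.23,-2.94]);HI=np.array([3.06,2.12,1.32,2.47,4.24,1.98,2.94])
E
python3 - <<'E'
from kin import *
W=[10,10]+[1]*5
def F(v):
    o=[]
    for (q,p,e),w in zip(D,W):
        P,R=fk(q,v);o+=list(w*(P-p)/5)+list(w*(R.inv()*Ro.from_euler('xyz',e)).as_rotvec()/.01)
    return np.hstack([o,np.array(v)[[2,4,6,9,10]]/200,np.array(v)[[0,11,12]]])
best=None
for c7 in(0,np.pi/2,np.pi,-np.pi/2):
  for g in(0,1):
    r=least_squares(F,[0,330,0,350+50*g,0,350,0,250,c7,0,0,0,0],x_scale=[.1,100,50,100,50,100,50,100,.1,50,50,.1,.1])
    print(c7,r.cost)
    if best is None or r.cost<best.cost:best=r
print(best.x.round(3).tolist())
for q,p,e in D:
    P,R=fk(q,best.x);print((P-p).round(1),((R.inv()*Ro.from_euler('xyz',e)).as_rotvec()*57.3).round(2))
np.save("kin.npy",best.x)
E
```

```text
0 2.0593418171600653
0 2.059341817160623
1.5707963267948966 2.059341817159188
1.5707963267948966 2.0593418171607567
3.141592653589793 2.059341817159674
3.141592653589793 2.0593418171635505
-1.5707963267948966 2.059341817183494
-1.5707963267948966 2.059341817163684
[0.007, 340.315, 2.912, 557.774, -2.614, 382.463, -0.951, 352.171, 1.578, -12.768, -19.732, 0.0, -0.0]
[0. 0. 0.] [-0.  0. -0.]
[-0.1  0.1 -0. ] [-0.  0.  0.]
[-1.7  1.3 -1.8] [-0.15 -0.3   0.3 ]
[-1.8 -2.6  2.2] [ 0.24  0.04 -0.48]
[ 2.2 -2.1  0.4] [ 0.06  0.07 -0.45]
[ 0.5 -0.1 -0.5] [-0.04  0.17  0.35]
[ 0.8  0.7 -0.7] [-0.07 -0.02  0.16]
```

The model fits to 1–3 mm. Now I'll search for postures covering the whole insertion stroke.

```bash
cat >> kin.py <<'E'
import os
K=np.load("kin.npy") if os.path.exists("kin.npy") else None
def tgt(rad,lean=35,V=(528.4,61,.04)):
    t=np.radians(35)
    P=fix(*V,(-rad*np.sin(t),-108,130+rad*np.cos(t)))
    return P,Rz(.04)*Ry(-np.radians(lean))
def ik(P,zR,q0,w=.02,m=.03):
    z=-zR.apply([0,0,1])
    f=lambda q:(lambda p,R:np.hstack([(p-P)/1.,(R.apply([0,0,1])-z)*300,w*(np.array(q)-q0)]))(*fk(q,K))
    return least_squares(f,np.clip(q0,LO+m+.001,HI-m-.001),bounds=(LO+m,HI-m))
E
python3 - <<'E'
from kin import *
rng=np.random.default_rng(0)
for rad in(165,140,95):
    P,zR=tgt(rad);S=[]
    for i in range(40):
        q0=rng.uniform(np.maximum(LO,-1.5),np.minimum(HI,[1.5,1.5,9,9,9,9,1.5]));r=ik(P,zR,q0,.0)
        if r.cost<.5:S.append(r.x)
    print(rad,P.round(1),len(S))
    for q in S[:14]:print("  ",q.round(2),"margin",np.minimum(q-LO,HI-q).min().round(2))
E
```

```text
165 [438.2 -50.7 265.2] 0
140 [452.5 -50.1 244.7] 0
95 [478.3 -49.1 207.8] 0
```

```bash
python3 - <<'E'
from kin import *
rng=np.random.default_rng(0)
for rad,lean in((165,35),(95,35),(95,30),(95,25),(165,25)):
    P,zR=tgt(rad,lean);B=[]
    for i in range(40):
        q0=rng.uniform(LO,HI);q0[0]=rng.uniform(-2,2);r=ik(P,zR,q0,0,.005)
        p,R=fk(r.x,K);B.append((r.cost,r.x.round(2).tolist(),np.linalg.norm(p-P).round(1),np.degrees(np.arccos(np.clip(R.apply([0,0,1])@-zR.apply([0,0,1]),-1,1))).round(2)))
    B.sort(key=lambda b:b[0]);print(rad,lean);[print("  ",b) for b in B[:4]]
E
```

```text
165 35
   (np.float64(78.26030239666069), [1.15, 0.27, -1.24, 2.46, 1.6, 0.24, -2.85], np.float64(8.2), np.float64(1.81))
   (np.float64(78.26030239666116), [1.15, 0.27, -1.24, 2.46, 1.6, 0.24, -1.15], np.float64(8.2), np.float64(1.81))
   (np.float64(78.26030239666117), [1.15, 0.27, -1.24, 2.46, 1.6, 0.24, 1.38], np.float64(8.2), np.float64(1.81))
   (np.float64(78.26030239666122), [1.15, 0.27, -1.24, 2.46, 1.6, 0.24, -2.93], np.float64(8.2), np.float64(1.81))
95 35
   (np.float64(89.17775381580165), [0.96, 0.57, -1.24, 2.46, 1.89, 0.57, -1.15], np.float64(8.7), np.float64(1.94))
   (np.float64(89.177753815802), [0.96, 0.57, -1.24, 2.46, 1.89, 0.57, -1.56], np.float64(8.7), np.float64(1.94))
   (np.float64(89.17775381580216), [0.96, 0.57, -1.24, 2.46, 1.89, 0.57, -1.68], np.float64(8.7), np.float64(1.94))
   (np.float64(89.17775381580228), [0.96, 0.57, -1.24, 2.46, 1.89, 0.57, -2.83], np.float64(8.7), np.float64(1.94))
95 30
   (np.float64(8.546377683906524e-27), [0.94, 0.55, -1.23, 2.44, 1.75, 0.55, 0.7], np.float64(0.0), np.float64(0.0))
   (np.float64(1.2198489363312885e-26), [0.
[... 572 characters left out ...]
.845648698940023e-26), [0.87, 0.48, -1.1, 2.36, 1.44, 0.45, -1.61], np.float64(0.0), np.float64(0.0))
   (np.float64(2.931304202105052e-26), [0.64, 0.38, -0.74, 2.37, 1.41, 0.24, 2.7], np.float64(0.0), np.float64(0.0))
165 25
   (np.float64(2.0541506563647605e-27), [-0.34, 0.13, 0.49, 2.4, -0.61, 0.24, -1.82], np.float64(0.0), np.float64(0.0))
   (np.float64(5.6096946676155896e-27), [-0.35, 0.13, 0.51, 2.4, -0.62, 0.24, 0.49], np.float64(0.0), np.float64(0.0))
   (np.float64(5.675391989878527e-27), [0.93, 0.21, -0.98, 2.37, 0.64, 0.27, 1.44], np.float64(0.0), np.float64(0.0))
   (np.float64(9.758413160972032e-27), [-0.84, 0.26, 1.17, 2.4, -1.09, 0.41, -0.0], np.float64(0.0), np.float64(0.0))
```

A coaxial tool at a 35° lean is out of reach. I'll put the pin back and regrasp it with the tool tilted relative to the pin, in the plane of the pads. The tool can then stay near vertical during insertion. First I'll check which tilts are reachable.

```bash
cat >> kin.py <<'E'
PIN=np.array([465.5,-227,9.]);VF=(528.4,61,.04)
def toolR(lean,yaw=.04):return Rz(yaw)*Ry(-np.radians(lean))*Ro.from_euler('x',np.pi)
def pick(al,up=0,zg=80):
    R=toolR(-al);return PIN+[0,0,zg+up]+R.apply([0,0,18.7]),R
def ins(al,out,zg=80):
    R=toolR(35-al);t=np.radians(35);r=54-18+zg+out
    return fix(*VF,(-r*np.sin(t),-108,130+r*np.cos(t)))+R.apply([0,0,18.7]),R
def ikf(P,R,q0,m=.05):
    f=lambda q:(lambda p,r:np.hstack([(p-P),(r.inv()*R).as_rotvec()*300,.3*(np.array(q)-q0)]))(*fk(q,K))
    return least_squares(f,np.clip(q0,LO+m+.001,HI-m-.001),bounds=(LO+m,HI-m))
E
python3 - <<'E'
from kin import *
q0=np.array([.01,.47,.6,1.98,-.56,.74,-.5])
for al in(20,25,30,35):
    for nm,(P,R) in(("pick",pick(al)),("pickup",pick(al,90)),("pre",ins(al,66)),("home",ins(al,0))):
        r=ikf(P,R,q0);p,_=fk(r.x,K);print(al,nm,P.round(1),"err",np.linalg.norm(p-P).round(1),r.x.round(2),"margin",np.minimum(r.x-LO,HI-r.x).min().round(2))
E
```

```text
20 pick [ 459.1 -227.3   71.4] err 0.0 [-0.06  0.94  0.67  1.75 -0.44  0.96 -0.75] margin 0.65
20 pickup [ 459.1 -227.3  161.4] err 0.0 [-0.09  0.81  0.73  1.7  -0.35  1.12 -0.78] margin 0.59
20 pre [433.2 -50.9 261. ] err 0.0 [-0.51  0.21  0.71  2.27 -0.41  0.49 -1.02] margin 0.2
20 home [471.1 -49.4 207. ] err 0.0 [-0.37  0.37  0.57  2.26 -0.7   0.39 -0.75] margin 0.16
25 pick [ 457.6 -227.3   72.1] err 0.0 [-0.07  0.98  0.68  1.68 -0.4   1.07 -0.79] margin 0.64
25 pickup [ 457.6 -227.3  162.1] err 0.0 [-0.09  0.86  0.73  1.64 -0.32  1.21 -0.81] margin 0.59
25 pre [431.7 -51.  260.7] err 0.0 [-0.53  0.25  0.74  2.2  -0.37  0.61 -1.06] margin 0.27
25 home [469.5 -49.4 206.6] err 0.0 [-0.43  0.41  0.66  2.19 -0.6   0.52 -0.85] margin 0.28
30 pick [ 456.2 -227.4   72.8] err 0.0 [-0.07  1.03  0.69  1.61 -0.36  1.17 -0.82] margin 0.63
30 pickup [ 456.2 -227.4  162.8] err 0.0 [-0.09  0.91  0.74  1.57 -0.29  1.31 -0.84] margin 0.58
30 pre [430.  -51.  260.5] err 0.0 [-0.53  0.3   0.76  2.13 -0.35  0.73 -1.08] margin 0.34
30 home [467.9 -49.5 206.4] err 0.0 [-0.45  0.46  0.71  2.12 -0.53  0.65 -0.91] margin 0.35
35 pick [ 454.8 -227.4   73.7] err 0.0 [-0.07  1.08  0.7   1.53 -0.33  1.27 -0.85] margin 0.62
35 pickup [ 454.8 -227.4  163.7] err 0.0 [-0.09  0.96  0.74  1.51 -0.26  1.4  -0.85] margin 0.58
35 pre [428.4 -51.1 260.4] err 0.0 [-0.52  0.36  0.77  2.07 -0.33  0.84 -1.09] margin 0.4
35 home [466.2 -49.6 206.3] err 0.0 [-0.46  0.5   0.73  2.05 -0.48  0.77 -0.96] margin 0.42
```

Call:
carry_out --deltas '[8,0,0,0,0,-0.005,1,0,0,10,0,0,0,1,0,0,10,0,0,0,1,0,0,10,0,0,0,1,0,0,10,0,0,0,1,0,0,10,0,0,0,1,0,0,10,0,0,0,1,8,0,0,0,0,0,1,8,0,0,0,0,0,1,8,0,0,0,0,0,1,0,0,0,0,0,0,1,0,0,0,0,0,0,1]'

```text
clock: 16.65
eef_pos: [431.2, -39.2, 290.2]
tool_rot: [2.992, -0.008, 1.623]
force: [0.0, 0.4, -0.6]
width: 20.5
gripper_force: 59.2
```

```bash
python3 - <<'E'
from kin import *
s,p,T=cur();print(s["clock"],p,s["tool_rot"],s["qpos"].round(2))
R=Ro.from_euler('xyz',[3.14,-.001,1.609]);P=np.array([465.3,-227.8,200]);go(P,R);print(R.inv().apply(P-p).round(1))
E
```

```text
16.65 [431.22294496 -39.24725307 290.17871967] [ 2.99209401 -0.00825562  1.62326989] [-0.87  0.35  1.22  2.14 -0.55  0.81  0.73]
shift(tool,mm) [-190.8   10.7   91.2] rot deg [ 8.47 -0.48  0.78]
[-189.8   26.7   90. ]
```

Call:
carry_out --deltas '[8.5,-0.5,0.8,0,0,0,1,0,0,0,-0.038,0.0054,0,1,0,0,0,-0.038,0.0054,0,1,0,0,0,-0.038,0.0053,0,1,0,0,0,-0.038,0.0053,0.02,1,0,0,0,-0.038,0.0053,0.03,1,0,0,0,0,0,0.04,1,0,0,0,0,0,0.04,1,0,0,0,0,0,0,1,0,0,0,0,0,0,1]'

```text
clock: 17.9
eef_pos: [467.2, -227.9, 162.6]
tool_rot: [3.138, 0.001, 1.611]
force: [0.2, -0.3, -0.5]
width: 20.7
gripper_force: 59.2
```

```bash
python3 - <<'E'
from kin import *
s,p,T=cur();print(s["clock"],p,s["tool_rot"],s["qpos"].round(2))
R=Ro.from_euler('xyz',[3.14,-.001,1.609]);P=np.array([465.3,-227.8,135]);go(P,R);print(R.inv().apply(P-p).round(1))
E
```

```text
17.9 [ 467.15774091 -227.89031423  162.64574575] [3.13764376e+00 9.74189979e-04 1.61079552e+00] [-0.15  0.7   0.88  1.97 -0.74  0.82  1.19]
shift(tool,mm) [ 0.2 -2.  27.6] rot deg [0.14 0.11 0.1 ]
[ 0.1 -1.9 27.6]
```

Call:
carry_out --deltas '[0,0,0,0,-0.002,0.02,1,0,0,0,0,0,0.02,1,0,0,0,0,0,0.02,1,0,0,0,0,0,0.02,1,0,0,0,0,0,0.0145,1,0,0,0,0,0,0,1]'

```text
clock: 18.65
eef_pos: [466.2, -228.0, 67.3]
tool_rot: [3.138, 0.001, 1.612]
force: [0.5, -0.0, -0.6]
width: 20.9
gripper_force: 59.9
```

Call:
carry_out --deltas '[0,0,0,0,0,0,-1,0,0,0,0,0,0,-1,0,0,0,0,0,0,-1,0,0,0,0,0,0,-1,0,0,0,0,0,0,-1,0,0,0,0,0,-0.02,-1,0,0,0,0,0,-0.04,-1,0,0,0,0,0,-0.04,-1,0,0,0,0,0,-0.03,-1]'

```text
clock: 19.77
eef_pos: [464.9, -227.9, 198.0]
tool_rot: [3.139, 0.001, 1.611]
force: [0.7, -0.8, 0.4]
width: 85.1
gripper_force: 0.0
```

Call:
carry_out --deltas '[0,0,10,0,0,0,-1,0,0,10,0,0,0,-1,0,0,10,0,0,0,-1,0,0,10,0,0,0,-1,0,0,10,0,0,0,-1,0,0,10,0,0,0,-1,0,0,10,0,0,0,-1,0,0,10,0,0,0,-1,0,0,10,0,0,0,-1,0,-10,0,0,0,0,-1,0,-10,0,0,0,0,-1,0,-10,0,0,0,0,-1]'

```text
clock: 21.28
eef_pos: [465.4, -227.6, 196.9]
tool_rot: [3.14, 0.527, 0.041]
force: [0.5, -0.3, -0.4]
width: 85.3
gripper_force: 0.0
```

```bash
python3 - <<'E'
from kin import *
s,p,T=cur();print(s["clock"],p,s["tool_rot"],s["qpos"].round(2))
P,R=pick(30,60);P[0]+=0;go(P,R);print(P,R.inv().apply(P-p).round(1), "then along tool z/x for straight-down 60:",R.inv().apply([0,0,-60]).round(1))
c=ctrl.calibration("wrist");im=ctrl.get_image("wrist")[:,:,::-1].copy()
import cv2
cv2.imwrite("pics/w5.png",im)
E
```

```text
21.275 [ 465.4442196  -227.59256248  196.94208579] [3.14043893 0.52667516 0.04099749] [-0.26  1.11  1.24  1.53 -0.59  1.53 -0.49]
shift(tool,mm) [24.2 -0.7 60.1] rot deg [0.09 0.18 0.05]
[ 456.157479   -227.37390027  132.80532495] [24.  -0.6 60.2] then along tool z/x for straight-down 60: [30. -0. 52.]
```

View pics/w5.png

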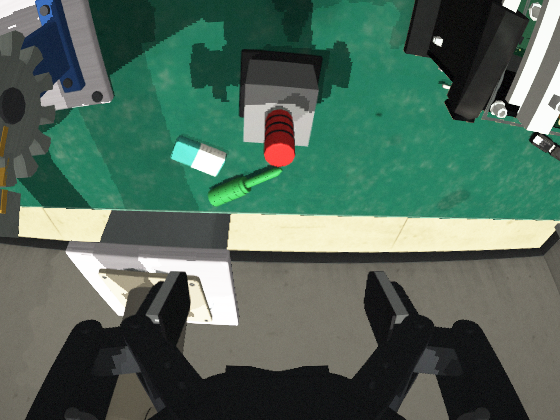

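The pin stands upright in its stand, its cap at about (280,152), centred between the open fingers. I'll approach it tilted 30° and grip.

Call:
carry_out --deltas '[0,0,0,0.012,0,0.03,-1,0,0,0,0.012,-0.001,0.03,-1,0,0,0,0.01,0,0.0175,-1,0,0,0,0.01,0,0.0175,-1,0,0,0,0.01,0,0.0175,-1,0,0,0,0,0,0,-1,0,0,0,0,0,0,-1]'

```text
clock: 22.2
eef_pos: [455.7, -227.5, 72.6]
tool_rot: [3.141, 0.522, 0.04]
force: [-0.5, 0.4, 0.2]
width: 85.3
gripper_force: 0.0
```

```bash
python3 - <<'E'
from kin import *
s,p,T=cur();print(s["clock"],p,s["tool_rot"],s["force"],s["qpos"].round(2))
P,R=pick(30);go(P,R)
E
```

```text
22.2 [ 455.68228655 -227.4846305    72.59488763] [3.14062708 0.52167123 0.04039007] [-0.4750347   0.36320404  0.22028682] [-0.25  1.24  1.15  1.62 -0.72  1.35 -0.46]
shift(tool,mm) [ 0.3 -0.1 -0.4] rot deg [ 0.07 -0.11  0.02]
```

Grip, then lift straight up (world z in tool axes is -0.5 x, -0.866 z).

Call:
carry_out --deltas '[0,0,0,0,0,0,1,0,0,0,0,0,0,1,0,0,0,0,0,0,1,0,0,0,0,0,0,1,0,0,0,0,0,0,1,0,0,0,0,0,0,1,0,0,0,0,0,0,1]'

```text
clock: 23.08
eef_pos: [455.6, -227.3, 72.3]
tool_rot: [3.141, 0.522, 0.041]
force: [1.1, -0.6, 3.8]
width: 20.6
gripper_force: 58.5
```

Call:
carry_out --deltas '[0,0,0,-0.01,0,-0.0173,1,0,0,0,-0.015,0,-0.026,1,0,0,0,-0.02,0,-0.0346,1,0,0,0,-0.02,0,-0.0346,1,0,0,0,-0.02,0,-0.0346,1,0,0,0,-0.02,0,-0.0346,1,0,0,0,0,0,0,1,0,0,0,0,0,0,1]'

```text
clock: 24.08
eef_pos: [454.8, -226.4, 282.4]
tool_rot: [-3.14, 0.521, 0.041]
force: [0.2, 0.1, -1.8]
width: 20.5
gripper_force: 59.3
```

```bash
python3 - <<'E'
from kin import *
s,p,T=cur();print(s["clock"],p,s["tool_rot"],s["force"],s["qpos"].round(2),s["width"])
P,R=ins(30,66);P2=P+[0,0,25];print(P);go(P2,R);print((P2-p).round(1),T.inv().apply([P2[0]-p[0],P2[1]-p[1],P2[2]-p[2]]).round(1))
r=ikf(P,R,s["qpos"]);print(r.x.round(2),r.cost)
E
```

```text
24.075 [ 454.76650759 -226.40054885  282.40580767] [-3.13970919  0.52127634  0.04110659] [ 0.24671113  0.14091073 -1.79317527] [-0.27  0.98  1.26  1.48 -0.48  1.63 -0.51] 20.481546831898104
[430.03994698 -51.02295945 260.45683121]
shift(tool,mm) [ -16.7 -176.2    6.4] rot deg [-9.000e-02  3.487e+01  3.000e-02]
[-24.7 175.4   3.1] [ -16.7 -176.2    6.4]
[-0.8   0.5   1.27  2.13 -0.69  0.89 -0.66] 0.06972809991819812
```

Call:
carry_out --deltas '[0,0,0,-0.004,-0.044,0.001,1,0,0,0,-0.004,-0.044,0.001,1,0,0,0,-0.004,-0.044,0.002,1,0,0,0,-0.004,-0.044,0.002,1,0,7,0,0,0,0,1,0,7,0,0,0,0,1,0,7,0,0,0,0,1,0,7,0,0,0,0,1,0,7,0,0,0,0,1,0,0,0,0,0,0,1,0,0,0,0,0,0,1]'

```text
clock: 25.45
eef_pos: [431.6, -51.4, 284.6]
tool_rot: [3.141, -0.087, 0.042]
force: [-0.2, -0.7, -0.8]
width: 20.9
gripper_force: 59.5
```

```bash
python3 - <<'E'
from kin import *
import cv2
s,p,T=cur();print(s["clock"],p,s["tool_rot"],s["force"],s["qpos"].round(2),s["width"])
P,R=ins(30,66);go(P,R);print(R.inv().apply(P-p).round(1))
c=ctrl.calibration("wrist");im=ctrl.get_image("wrist")[:,:,::-1].copy();cv2.imwrite("pics/w6raw.png",im)
# expected pin tip in the camera from the grasp, and mouth
ax=T*Ry(np.radians(30)) # tool->pin tilt
g=p-T.apply([0,0,18.7]);
d=T.apply(Ry(np.radians(30)).apply([0,0,1]));print("pin dir",d.round(3))
print("tip px",wproj(c,g+80*d).round(1),"mouth px",wproj(c,fix(*VF,(-47,-108,197.2))).round(1))
q=wproj(c,fix(*VF,(-47,-108,197.2)));x0,y0=int(np.clip(q[0]-100,0,360)),int(np.clip(q[1]-75,0,270));print("crop",x0,y0)
cv2.imwrite("pics/w6.png",cv2.resize(im[y0:y0+150,x0:x0+200],(800,600),interpolation=2))
E
```

```text
25.45 [431.5879307  -51.3633483  284.56312349] [ 3.1412846  -0.08687058  0.04240829] [-0.21390237 -0.71709252 -0.82879726] [-0.84  0.46  1.3   2.1  -0.62  0.93 -0.74] 20.928419588056617
shift(tool,mm) [-3.6 -0.4 23.9] rot deg [0.01 0.02 0.14]
[-3.6 -0.4 23.9]
pin dir [ 0.573  0.024 -0.819]
tip px [279.  174.6] mouth px [278.2 153.4]
crop 178 78
```

View pics/w6.png

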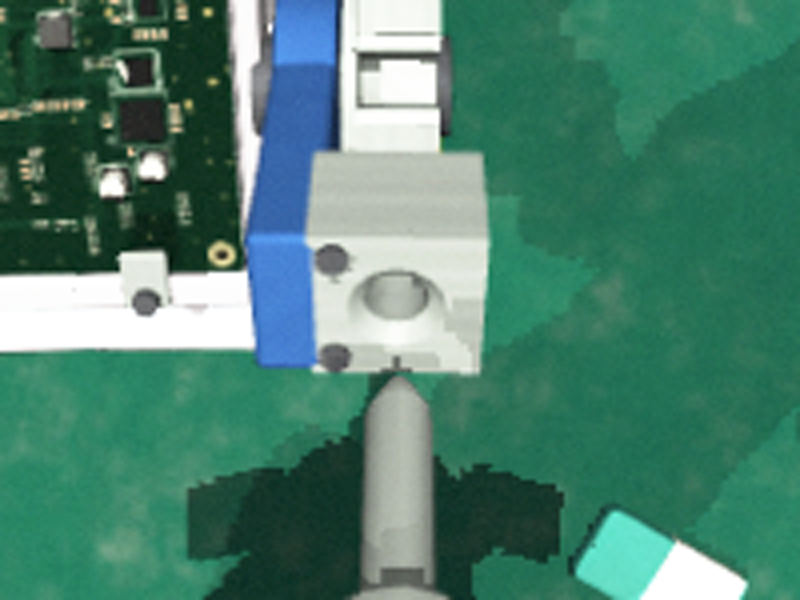

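The pin tip at crop (399,378) and the bushing mouth at (397,308) line up laterally. Fore and aft they look within 2–3 mm, well inside the chamfer. Next I'll go to the pre-insertion point and start in.

Call:
carry_out --deltas '[0,0,0,-0.0024,0,0.0124,1,0,0,0,-0.0024,0,0.0124,1,0,0,0,0,0,0,1,0,0,0,0,0,0,1]'

```text
clock: 26.0
eef_pos: [428.5, -52.3, 259.4]
tool_rot: [3.141, -0.088, 0.04]
force: [0.4, 0.1, -0.2]
width: 20.5
gripper_force: 59.5
```

```bash
python3 - <<'E'
from kin import *
s,p,T=cur();print(s["clock"],p,s["tool_rot"],s["force"],s["qpos"].round(3),s["width"])
P,R=ins(30,66);go(P,R)
c=ctrl.calibration("wrist");im=ctrl.get_image("wrist")[:,:,::-1]
import cv2;cv2.imwrite("pics/w7raw.png",im)
g=p-T.apply([0,0,18.7]);d=T.apply([.5,0,.866])
t=wproj(c,g+80*d);m=wproj(c,fix(*VF,(-47,-108,197.2)));print(t,m)
gr=cv2.cvtColor(im,cv2.COLOR_RGB2GRAY)
sat=cv2.cvtColor(im,cv2.COLOR_RGB2HSV)[...,1]
for y in range(int(t[1])-22,int(t[1])+20,2):print(y,gr[y,262:294:2].tolist())
E
```

```text
26.0 [428.51789372 -52.29221303 259.39528929] [ 3.14122223 -0.0883495   0.04031675] [ 0.42355698  0.07874447 -0.18845191] [-0.795  0.482  1.245  2.142 -0.669  0.864 -0.685] 20.516291660221274
shift(tool,mm) [ 1.7 -1.2 -0.9] rot deg [ 0.02 -0.06  0.02]
[278.93749021 174.564563  ] [276.95101827 151.59765925]
152 [202, 192, 183, 140, 157, 177, 185, 188, 183, 169, 149, 163, 199, 187, 227, 228]
154 [212, 202, 213, 183, 163, 176, 183, 187, 177, 167, 173, 218, 205, 200, 230, 230]
156 [221, 214, 224, 232, 229, 203, 186, 183, 181, 226, 236, 229, 218, 208, 227, 227]
158 [225, 223, 230, 237, 240, 245, 250, 251, 248, 242, 239, 233, 225, 224, 225, 225]
160 [230, 230, 235, 239, 242, 247, 252, 252, 248, 242, 240, 237, 229, 227, 227, 229]
162 [231, 230, 229, 235, 242, 249, 251, 252, 247, 244, 237, 205, 196, 196, 197, 198]
164 [184, 226, 225, 224, 224, 226, 229, 230, 228, 224, 224, 198, 193, 195, 193, 196]
166 [108, 228, 228, 227, 228, 228, 228, 226, 227, 229, 202, 199, 198, 196, 198, 194]
168 [126, 225, 225, 225, 225, 224, 225, 226, 225, 225, 200, 194, 195, 195, 194, 192]
170 [192, 225, 230, 231, 22
[... 248 characters left out ...]
, 94, 165, 174, 185, 177, 126, 104, 97, 100, 101, 107]
178 [109, 103, 122, 76, 71, 148, 167, 174, 187, 181, 170, 113, 95, 101, 103, 105]
180 [107, 102, 95, 74, 117, 150, 171, 174, 184, 182, 171, 137, 102, 98, 102, 108]
182 [110, 102, 100, 61, 120, 153, 172, 179, 183, 181, 170, 139, 102, 102, 103, 109]
184 [98, 99, 47, 46, 125, 151, 175, 177, 189, 181, 167, 141, 105, 101, 100, 106]
186 [101, 97, 47, 46, 123, 153, 171, 179, 185, 178, 169, 140, 102, 96, 99, 102]
188 [103, 96, 45, 46, 129, 155, 171, 181, 187, 184, 168, 138, 105, 102, 99, 98]
190 [49, 46, 44, 51, 131, 157, 171, 178, 187, 180, 170, 139, 109, 99, 98, 97]
192 [50, 45, 44, 54, 130, 159, 172, 181, 184, 181, 172, 142, 95, 102, 103, 97]
```

Call:
carry_out --deltas '[0,0,0,0,-0.0013,0,1,0,0,0,0.003,0,0.0052,1,0,0,0,0.003,0,0.0052,1,0,0,0,0.003,0,0.0052,1,0,0,0,0.002,0,0.0035,1,0,0,0,0,0,0,1,0,0,0,0,0,0,1]'

```text
clock: 26.92
eef_pos: [441.0, -50.3, 241.5]
tool_rot: [3.142, -0.089, 0.041]
force: [-0.6, -1.0, 0.4]
width: 20.4
gripper_force: 59.5
```

```bash
cat > st.py <<'E'
from kin import *
def st(out):
    s,p,T=cur();print(s["clock"],p.round(1),s["tool_rot"].round(3),"F",s["force"].round(1),"M",s["torque"].round(2),s["qpos"].round(2),round(s["width"],1))
    P,R=ins(30,out);go(P,R)
    u=np.array([-np.sin(np.radians(35)),0,np.cos(np.radians(35))]);print("out now",(out+(p-P)@Rz(.04).apply(u)).round(1),"F axial,perp",(s["force"]@u).round(1),(s["force"]@[u[2],0,-u[0]]).round(1))
E
python3 -c "
from st import *
st(45)"
```

```text
26.925 [441.  -50.3 241.5] [ 3.142 -0.089  0.041] F [-0.6 -1.   0.4] M [-0.    0.11  0.02] [-0.74  0.52  1.19  2.14 -0.72  0.84 -0.65] 20.4
shift(tool,mm) [ 1.2  0.3 -1.7] rot deg [ 0.   -0.08  0.03]
out now 44.2 F axial,perp 0.7 -0.3
```

Call:
carry_out --deltas '[0,0,0,0.002,0,0.0035,1,0,0,0,0.002,0,0.0035,1,0,0,0,0.002,0,0.0035,1,0,0,0,0,0,0,1]'

```text
clock: 27.42
eef_pos: [448.0, -49.9, 231.3]
tool_rot: [3.141, -0.088, 0.041]
force: [0.6, -0.5, 0.4]
width: 20.8
gripper_force: 59.5
```

```bash
python3 -c "
from st import *
st(32)"
```

```text
27.425 [448.  -49.9 231.3] [ 3.141 -0.088  0.041] F [ 0.6 -0.5  0.4] M [-0.04  0.17  0.01] [-0.72  0.54  1.15  2.14 -0.75  0.83 -0.64] 20.8
shift(tool,mm) [ 1.6  0.4 -1.2] rot deg [ 0.   -0.05  0.05]
out now 31.8 F axial,perp -0.0 0.7
```

Call:
carry_out --deltas '[0,0,0,0.002,0,0.0035,1,0,0,0,0.002,0,0.0035,1,0,0,0,0.002,0,0.0035,1,0,0,0,0.002,0,0.0035,1,0,0,0,0,0,0,1]'

```text
clock: 28.05
eef_pos: [457.2, -49.5, 218.0]
tool_rot: [3.141, -0.088, 0.041]
force: [0.4, -0.6, 0.1]
width: 20.5
gripper_force: 59.5
```

```bash
python3 -c "
from st import *
st(16)"
```

```text
28.05 [457.2 -49.5 218. ] [ 3.141 -0.088  0.041] F [ 0.4 -0.6  0.1] M [-0.05  0.1  -0.02] [-0.68  0.57  1.11  2.13 -0.78  0.81 -0.61] 20.5
shift(tool,mm) [ 1.6  0.4 -1.3] rot deg [ 0.   -0.06  0.05]
out now 15.7 F axial,perp -0.2 0.4
```

Call:
carry_out --deltas '[0,0,0,0.0015,0,0.0026,1,0,0,0,0.0015,0,0.0026,1,0,0,0,0.0015,0,0.0026,1,0,0,0,0.001,0,0.0017,1,0,0,0,0,0,0,1]'

```text
clock: 28.68
eef_pos: [463.5, -49.3, 209.2]
tool_rot: [3.142, -0.089, 0.041]
force: [-0.3, -0.3, -0.9]
width: 20.4
gripper_force: 59.5
```

```bash
python3 -c "
from st import *
st(5)"
```

```text
28.675 [463.5 -49.3 209.2] [ 3.142 -0.089  0.041] F [-0.3 -0.3 -0.9] M [ 0.01  0.1  -0.02] [-0.66  0.59  1.09  2.13 -0.81  0.8  -0.6 ] 20.4
shift(tool,mm) [ 1.6  0.4 -1.2] rot deg [-0.   -0.07  0.05]
out now 4.8 F axial,perp -0.5 -0.7
```

Call:
carry_out --deltas '[0,0,0,0.0012,0,0.0021,1,0,0,0,0.0012,0,0.0021,1,0,0,0,0,0,0,1]'

```text
clock: 29.05
eef_pos: [466.3, -49.1, 205.3]
tool_rot: [-3.141, -0.089, 0.041]
force: [-0.4, 0.4, 1.2]
width: 20.8
gripper_force: 59.9
```

Call:
carry_out --deltas '[0,0,0,0.001,0,0.0017,1,0,0,0,0,0,0,1]'

```text
clock: 29.3
eef_pos: [466.2, -49.2, 205.1]
tool_rot: [-3.138, -0.088, 0.04]
force: [-11.3, 2.4, 24.4]
width: 20.3
gripper_force: 62.6
```

```bash
python3 -c "
from st import *
st(0)"
```

```text
29.3 [466.2 -49.2 205.1] [-3.138 -0.088  0.04 ] F [-11.3   2.4  24.4] M [0.58 1.64 0.1 ] [-0.65  0.6   1.08  2.13 -0.82  0.8  -0.59] 20.3
shift(tool,mm) [ 1.7  0.4 -1.1] rot deg [-0.18 -0.04  0.  ]
out now -0.1 F axial,perp 26.5 4.7
```

The pin is home: the stroke is complete and there is 26 N axial contact at the collar. Now I'll ease off, open and retreat along the pin's axis.

Call:
carry_out --deltas '[0,0,0,-0.0004,0,-0.0007,1,0,0,0,0,0,0,0,0,0,0,0,0,0,0,0,0,0,0,0,0,0,0,0,0,0,0,0,0,0,0,0,0,0,0,0,0,0,0,-0.01,0,-0.0173,0,0,0,0,-0.015,0,-0.026,0,0,0,0,-0.015,0,-0.026,0,0,0,0,-0.01,0,-0.017,0,0,0,0,0,0,0,0]'

```text
clock: 30.68
eef_pos: [409.8, -51.2, 286.6]
tool_rot: [-3.14, -0.091, 0.041]
force: [0.8, 0.2, -0.4]
width: 42.8
gripper_force: 0.0
```

```bash
python3 - <<'E'
from st import *
import cv2
s,p,T=cur();print(s["clock"],p,s["force"],s["width"])
hs=np.array([-np.sin(np.radians(35)),0,np.cos(np.radians(35))])
X=fix(*VF,np.array([0,-108,130])+(54-18+96)*hs);Y=fix(*VF,np.array([0,-108,130])+(54-18+53)*hs)
for n in("scene","top","wrist"):
    c=ctrl.calibration(n);im=ctrl.get_image(n);h=cv2.cvtColor(im,cv2.COLOR_RGB2HSV)
    m=cv2.inRange(h,(0,150,60),(8,255,255))|cv2.inRange(h,(172,150,60),(180,255,255))
    k,l,st_,ce=cv2.connectedComponentsWithStats(m)
    f=(lambda x:wproj(c,x)) if n=="wrist" else (lambda x:proj(n,x))
    print(n,"expect top",f(X).round(1),"handle bottom",f(Y).round(1),[(st_[i].tolist(),ce[i].round(1).tolist()) for i in range(1,k) if st_[i,4]>8])
    cv2.imwrite(f"pics/end_{n}.png",im[:,:,::-1])
    if n!="wrist":
        o=cv2.imread(f"pics/{n}0.png")[:,:,::-1];d=cv2.absdiff(im,o).max(2)>45
        reg={"top":{"roll":(335,160,370,185),"cut":(165,230,195,275),"eraser":(320,255,345,274)},"scene":{"roll":(388,245,420,272),"cut":(130,218,182,250),"eraser":(295,322,326,352)}}[n]
        print({a:int(d[b[1]:b[3],b[0]:b[2]].sum()) for a,b in reg.items()})
E
```

```text
30.675 [409.75473512 -51.24121435 286.64319709] [ 0.82348564  0.15052341 -0.43937853] 42.75785250876326
scene expect top [290.9 218.7] handle bottom [296.9 224.7] [([286, 218, 14, 9, 79], [291.9, 222.4]), ([136, 228, 33, 20, 209], [152.5, 236.6])]
{'roll': 34, 'cut': 0, 'eraser': 0}
top expect top [308.7 234.2] handle bottom [306.9 226.8] [([305, 226, 8, 15, 84], [308.4, 232.9]), ([170, 242, 16, 27, 171], [179.1, 254.8])]
{'roll': 15, 'cut': 0, 'eraser': 464}
wrist expect top [280.5 169.7] handle bottom [280.1 129.4] [([261, 121, 35, 67, 1835], [278.0, 156.2]), ([18, 148, 22, 54, 615], [30.1, 174.5])]
```

```bash
python3 -c "
from cell import ctrl
print(ctrl.finish_job())"
```

```text
the job is handed in; nothing more can be done
None
```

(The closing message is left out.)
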